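Bridge the microscope stage opening with its cover plate

TASK

Slide the flat cover plate off the stage's raised deck and across the opening until it has dropped down into the seat, bridging both rests; then push it sideways under the lip of the retaining rail and press it firmly home against the rail for a moment, and leave it there. Feel for the stops rather than ramming the plate, and do not disturb the mouse, eyepiece or slide box.

Things in the scene. Friction and masses are not known exactly. Their poses are not given: they have to be found in the camera images.
- plate: Loose flat aluminium cover plate, 95 (own x) by 180 (own y) by 10 mm thick, about 0.3 to 0.6 kg, small flush round window in the middle. Starts flat on the deck, up to 0.2 rad askew to the stage, clear of the rail; too wide to grasp across, so it is pushed by its edges. Origin: centre of the underside; z up.
- stage: Fixed stage frame, 182 (own x -120 to +62) by 432 mm (own y +-216), origin at bench level; x points away from the robot, turned up to 0.2 rad. Along y: grey deck 40 mm high (y 216 to -19), then the seat, 4 mm lower: narrow black rest 36 mm high (y -19 to -33), opening (to -99), broad black rest 36 mm high (to -204), then the end stop, 46 mm high (to -216).
- step (a point): Middle of the deck's top edge, where the stage steps down 4 mm to the seat. The seat, from here to the end stop, is 185 mm long for the 180 mm plate, so once fully across the plate drops 4 mm behind the step. Axes as the stage.
- opening (a point): Centre of the rectangular opening between the two rests, at rest height. The opening is 66 mm wide along y and 26 mm deep. Axes as the stage.
- end_stop (a point): Middle of the top edge of the end stop's face (it looks to own +y), 10 mm above the rests. Axes as the stage.
- home (a point): Where the plate's origin belongs: down on the rests, halfway between step and end stop (2.5 mm free play each way along own y), with the plate's far long edge touching the rail. The plate's axes are then parallel to this point's, which are as the stage's.
- rail: Fixed steel rail along the far (+x) side of the seat, same origin and axes as stage. Upright face at own x = 47.5 mm, y -204 to -19; its lip overhangs back to x = 33.5 mm, underside 49, top 55 mm above the bench: 13 mm of room over the rests but only 9 mm over deck height, so the 10 mm plate goes under only when down in the seat, sliding along +x.
- mouse: Bystander: black computer mouse, 105 by 60 by 33 mm, origin under its centre, on the bench at the robot's right.
- eyepiece: Bystander: black microscope eyepiece standing upright, 48 mm diameter, 66 mm tall, origin under its centre, at the robot's right.
- slidebox: Bystander: grey closed box, 90 by 170 by 35 mm, origin under its centre, at the robot's left.
Not all that is in view belongs to the job. Several things have the shape of the plate; the one meant has the colours described above.

How it is judged:
On the way, in this order (a step that is already met when the one before it is completed fails the run):
1. the plate has been pushed right across and lies flat down in the seat, bridging the opening (z of plate in the frame of stage between 0.0345 and 0.0378 m and angle between the z axis of plate and the z axis of stage, either way round below 0.02 rad and y of plate in the frame of stage between -0.1155 and -0.1075 m), for 0.2 s.
2. the plate, under the lip, is pressed against the rail with more than 2 N (contact force between plate and rail above 2 N and x of plate in the frame of stage above -0.004 m), for 0.1 s.
At the end, for the whole second after the job is handed in: The plate lies flat in the seat across the opening (height within about 1.5 mm, tilt under 0.02 rad, between step and end stop), its far edge under the lip within 3 mm of the rail's face and parallel to it within 0.03 rad, at rest (all of step 1 and x of plate in the frame of stage between -0.003 and 0.003 m and angle between the y axis of plate and the y axis of stage, either way round below 0.03 rad and linear speed of plate below 0.01 m/s); the robot touches nothing.
It fails at once if the fingers ram the plate (over 45 N) (contact force between the fingers and plate above 45 N).
It fails at once if the computer mouse is disturbed (moved over 20 mm) (distance of mouse from where it was at the start of the episode above 0.02 m).
It fails at once if the spare eyepiece is disturbed (moved over 20 mm) (distance of eyepiece from where it was at the start of the episode above 0.02 m).
It fails at once if the slide box is disturbed (moved over 20 mm) (distance of slidebox from where it was at the start of the episode above 0.02 m).
It also fails if it takes over 61 s, if anything falls off the work surface, if the arm or the gripper's body presses on something with over 40 N, if the wrist force passes 120 N, or if a joint passes its speed limit or range.

ROBOT

A 6-joint arm with a two-finger parallel gripper is mounted at the origin on the work surface. World frame = base frame: x ahead of the robot, y to its left, z up, the work surface at z = 0. Lengths are in m, angles in rad, forces in N, time in s.
With the tool pointing down it reaches from about 0.325 to 0.875 m from the base axis. Payload 4.4 kg.
Tool frame: the origin (TCP) lies at the very end of the fingers, on their centre line; the grasp point (between the pads) lies manip.hold_point_z behind it (manip.hold_point_z is the distance from the TCP to the grasp point, in m); z points along the fingers, y is the line along which they close (so a half turn about z gives the same grasp; the last joint's range is limited). The gripper opens to 85 mm and grips with 20 to 120 N. Pads are 22 mm wide; open, the fingers measure 114 mm over their backs; the gripper's body (76 mm by 85 mm) begins 54 mm behind the grasp point. The pads swing forward as they close: fully open they stand 13 mm farther back than shut.
Start: joints at [1.054, 0.207, 1.542, -0, 1.393, -0.15], TCP at [0.206, 0.537, 0.231] pointing down, gripper open.
Joint ranges: [-2.73, 2.73], [-0.86, 2.22], [0.23, 2.46], [-1.11, 4.25], [0.08, 2.63], [-2.82, 2.82]. Speed limits (rad/s): [2.79, 2.79, 3.14, 3.14, 3.14, 3.14].

INTERFACE

Orientations are given as a rotation vector (axis times angle).
In Python, from rig import manip, vision, ticket gives the robot as it stands. The module is installed in compiled form; this text tells all that it offers.
- The arm moves only by the tool send_rows, never from a script. Its argument "commands" is a list of rows, each a list of 7 numbers: the shift along the tool's x, y, z each as a share of 0.08 m, from -1 to 1, then the turn, a rotation vector about the tool's x, y, z each as a share of pi rad, from -1 to 1, then the opening, from 0 (shut) to 1 (fully open). In form: [[dx, dy, dz, ax, ay, az, hand], ...]. A call has 1 to 20 rows; each row is the pose to reach, as a shift and turn from the pose commanded when the call began, along the tool's axes at that moment, turning the shorter way round; what a row does not reach only later rows make up. A row lasts 1/8 s, in which the tool goes at most 62.5 mm and 10.7 degrees, less where a joint would pass 70% of its speed; a pose out of reach is approached as far as the arm can. A call with a number of a shift or a turn outside -1 to 1 is refused whole. A call with a gripper value outside its range is refused whole. The fingers move at their own pace and stop on an object; "squeeze" is the grip in N (left out, the last holds). Time passes only in rows, so rows that repeat a pose let the fingers close. It gives the time, the measured TCP pose, the force, the opening and the grip force at its end, in the units of the state.
- manip.observe(): the state, without advancing time (a new reading comes with each control period).
- vision.snapshot(name): name is "scene" or "top"; returns a dict with "img" (420x560x3 uint8, blue, green, red), "fx", "fy", "cx", "cy" (pixels), "R" (3x3) and "t" (3): a world point X has camera coordinates R X + t. Camera axes: x right, y down, z forward; pixel columns grow to the right and rows downward; lengths in m; the calibration is good to about 2 mm. A picture is of the moment at which its call begins. There is no depth.
- ticket.finish_job(): hands the job in; it is judged then, once.
The state is a dict: "time": time; "qpos": joint angles; "dq": joint speeds; "joint_torque": joint torques, N m; "eef_pos": TCP position; "ee_rot": TCP orientation; "contact_force": force on the tool from outside, world axes, zero at the start; "moment": the same for the moment, N m; "width": finger opening in m; "finger_force": force on a finger pad.
Only numpy, scipy, OpenCV 4.12 (cv2) and the standard library are available. Lean on these libraries where they do the work, as an engineer would, in place of code of your own. Each camera call takes 0.05 s, during which the arm holds its last target. There are 200 camera calls.

## Working session

There is one attempt and no reset: what is moved stays moved. The work goes in short steps, Python scripts to look and compute and a tool call to move; the robot and the scene stay as the last step left them, time stands still between calls to the robot, and variables do not carry over. Pictures are saved under pics/ and viewed, at most 10 in all, crops included, and the job is handed in when it is done.

Besides the shell and the picture viewer there is one more tool, called after "Request:" as name(argument=value, ...), one argument or row to a line, values as JSON. send_rows: Moves the arm, as the interface text tells. Its arguments: {"type":"object","properties":{"commands":{"type":"array"},"squeeze":{"type":"number"}},"required":["commands"]}

```bash
mkdir -p pics; python3 - <<'E'
from rig import manip, vision
import cv2,pickle
for n in ("top","scene"):
    s=vision.snapshot(n); cv2.imwrite(f"pics/{n}0.png",s["img"]); pickle.dump(s,open(n+"0.pkl","wb"))
    print(n,s["fx"],s["cx"],s["cy"],s["R"],s["t"])
print(manip.observe(), manip.hold_point_z)
E
```

```text
top 386.2681137307434 278.85225768900733 209.76147638837017 [[-0.01852348 -0.99976641  0.01113556]
 [-0.99716529  0.01766064 -0.07314013]
 [ 0.07292639 -0.0124588  -0.99725951]] [0.04036784 0.60455227 0.98289975]
scene 540.4287057768101 283.47034871772445 200.6791522872173 [[ 0.85058655  0.52573679 -0.0101658 ]
 [ 0.36444237 -0.60334514 -0.70933518]
 [-0.37905709  0.59964611 -0.70479803]] [-0.51716522 -0.14515476  1.91149033]
{'time': 0.1, 'qpos': array([ 1.05442073e+00,  2.07393191e-01,  1.54283702e+00,  1.71696246e-05,
        1.39347519e+00, -1.50476944e-01]), 'dq': array([-0.00096113, -0.00179561, -0.00346004,  0.00033735, -0.0003046 ,
       -0.00086638]), 'joint_torque': array([-5.01625036e-04, -3.84094477e+01, -2.92547697e+01, -3.13099063e-04,
        4.88752223e-03,  1.18356516e-05]), 'eef_pos': array([0.20537827, 0.53633443, 0.2301964 ]), 'ee_rot': array([-0.57142714, -3.08846583,  0.00312654]), 'contact_force': array([-0.41935858,  0.84668935, -0.08411883]), 'moment': array([ 0.03921332, -0.01776995,  0.08143244]), 'finger_force': 0.0, 'width': 0.08557050908722814} 0.0187
```

View pics/top0.png

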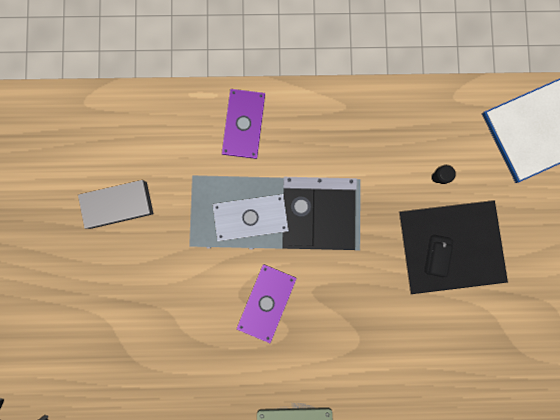

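View pics/scene0.png

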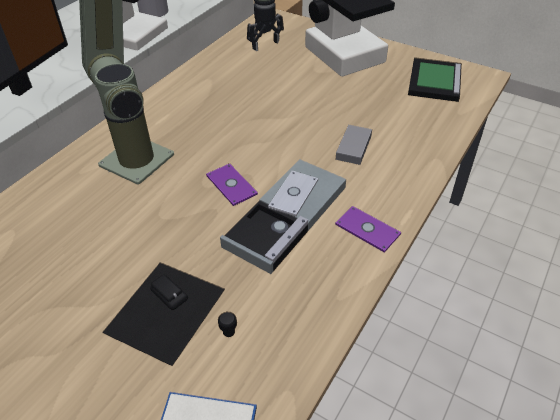

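Top view: the silver plate is at (250,218), lying on the grey deck. The purple plates at (243,123) and (267,303) have the same shape but lie on the bench and are the wrong colour. The silver one fits the aluminium description. I'll confirm it in an enlarged crop and measure it.

```bash
cat > h.py <<'E'
import numpy as np,cv2
def ray(s,uv,z):
    uv=np.atleast_2d(uv).astype(float)
    d=np.c_[(uv[:,0]-s["cx"])/s["fx"],(uv[:,1]-s["cy"])/s["fy"],np.ones(len(uv))]@s["R"]
    c=-s["R"].T@s["t"]
    return c+d*((z-c[2])/d[:,2])[:,None]
def proj(s,X):
    p=np.atleast_2d(X)@s["R"].T+s["t"]; return p[:,:2]/p[:,2:]*[s["fx"],s["fy"]]+[s["cx"],s["cy"]]
E
python3 - <<'E'
import pickle,cv2,numpy as np
from h import *
s=pickle.load(open("top0.pkl","rb")); im=s["img"]
cv2.imwrite("pics/crop1.png",cv2.resize(im[165:260,180:370],None,fx=4,fy=4,interpolation=cv2.INTER_CUBIC))
for p in [(200,200),(230,215),(300,235),(335,220),(358,220),(320,184),(186,210)]: print(p,im[p[1],p[0]])
E
```

```text
(200, 200) [142 138 129]
(230, 215) [199 186 182]
(300, 235) [58 58 59]
(335, 220) [53 51 52]
(358, 220) [145 141 130]
(320, 184) [182 169 169]
(186, 210) [120 163 197]
```

View pics/crop1.png

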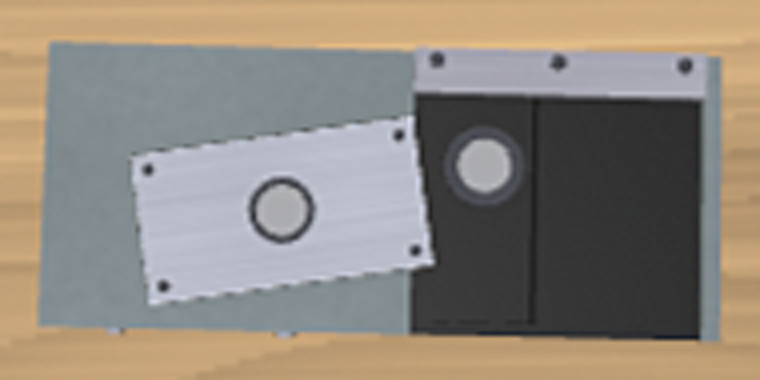

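Crop confirms the silver plate (crop 283,210, grey round window) lies askew on the deck. Its right edge is just past the step (crop x≈412). Next: sub-pixel edge fits for the stage frame and the plate.

```bash
cat >> h.py <<'E'
def edge(im,a,b,w=2.5,n=60):
    "sub-pixel edge line near a-b (full-image px): returns n points on it"
    g=cv2.GaussianBlur(im,(0,0),0.6).astype(np.float32)
    a,b=np.array(a,float),np.array(b,float); t=(b-a)/np.linalg.norm(b-a); nn=np.array([-t[1],t[0]])
    o=np.arange(-w,w+.01,.1); k=np.linspace(.06,.94,n)
    P=a+k[:,None]*(b-a); Q=P[:,None]+o[None,:,None]*nn
    v=cv2.remap(g,Q[...,0].astype(np.float32),Q[...,1].astype(np.float32),cv2.INTER_LINEAR)
    d=np.linalg.norm(np.gradient(v,axis=1),axis=2)**2
    off=(d*o).sum(1)/d.sum(1)
    f=np.polyfit(k,off,1); r=off-np.polyval(f,k); m=abs(r)<2*r.std()+.05; f=np.polyfit(k[m],off[m],1)
    return P+np.polyval(f,k)[:,None]*nn
E
cat > meas.py <<'E'
import pickle
from h import *
s=pickle.load(open("top0.pkl","rb")); im=s["img"]
c=lambda x,y:(180+(x+.5)/4-.5,165+(y+.5)/4-.5)
def L(a,b,z,name):
    p=ray(s,edge(im,c(*a),c(*b)),z)[:,:2]; d=p[-1]-p[0]; d/=np.linalg.norm(d)
    print(name,"mid",p.mean(0).round(4),"ang",np.degrees(np.arctan2(d[1],d[0])).round(2)); return p
dk=L((52,42),(410,51),.04,"deck far x62")
L((40,325),(408,333),.04,"deck near x-120")
L((50,45),(40,322),.04,"deck end y216")
st=L((409,270),(410,330),.04,"step y-19")
L((418,94),(700,100),.055,"lip x33.5")
L((418,49),(705,56),.055,"rail far ?")
es=L((702,105),(700,335),.046,"endstop y-204")
L((720,60),(720,338),.046,"end outer y-216")
P=[(132,157),(412,116),(434,264),(151,303)]
ls=[L(P[i],P[(i+1)%4],.05,"plate%d"%i) for i in range(4)]
E
python3 meas.py
```

```text
deck far x62 mid [0.6923 0.1345] ang -92.37
deck near x-120 mid [0.5107 0.1409] ang -92.27
deck end y216 mid [0.6062 0.2551] ang 177.61
step y-19 mid [0.5277 0.023 ] ang 177.98
lip x33.5 mid [ 0.6549 -0.0737] ang -92.36
rail far ? mid [ 0.6837 -0.076 ] ang -91.82
endstop y-204 mid [ 0.575  -0.1629] ang 177.65
end outer y-216 mid [ 0.5882 -0.176 ] ang 177.78
plate0 mid [0.6328 0.1083] ang -82.99
plate1 mid [0.5969 0.0136] ang -173.12
plate2 mid [0.5392 0.0965] ang 96.94
plate3 mid [0.5747 0.1917] ang 6.93
```

Request:
send_rows(
  commands=[
    [-1,0,0,0,0,0.3967,0.7],
    [-1,0,0,0,0,0.3967,0.7],
    [-1,0,0,0,0,0.3967,0.7],
    [-1,0,0,0,0,0.3967,0.7],
    [-1,0,0,0,0,0.3967,0.7],
    [-1,0,0,0,0,0.3967,0.7],
    [-1,0,0,0,0,0.3967,0.7],
    [-1,0,0,0,0,0.3967,0.7],
  ],
)

```text
time: 1.1
eef_pos: [0.2802, 0.508, 0.2307]
ee_rot: [2.265, 2.177, -0.002]
contact_force: [0.6, 0.1, -0.4]
width: 0.0594
finger_force: 0.0
```

Request:
send_rows(
  commands=[
    [-0.843,0.99,0,0,0,0,0.7],
    [-0.843,0.99,0,0,0,0,0.7],
    [-0.843,0.99,0,0,0,0,0.7],
  ],
)

```text
time: 1.48
eef_pos: [0.3586, 0.4359, 0.231]
ee_rot: [2.269, 2.172, -0.001]
contact_force: [-0.0, 0.1, -0.6]
width: 0.0598
finger_force: 0.0
```

Request:
send_rows(
  commands=[
    [-0.843,0.99,0,0,0,0,0.7],
    [-0.843,0.99,0,0,0,0,0.7],
    [-0.843,0.99,0,0,0,0,0.7],
  ],
)

```text
time: 1.85
eef_pos: [0.4344, 0.3659, 0.2311]
ee_rot: [2.269, 2.173, -0.0]
contact_force: [-0.1, 0.0, -0.2]
width: 0.0596
finger_force: 0.0
```

Request:
send_rows(
  commands=[
    [-0.843,0.99,0,0,0,0,0.7],
    [-0.843,0.99,0,0,0,0,0.7],
    [-0.843,0.99,0,0,0,0,0.7],
  ],
)

```text
time: 2.22
eef_pos: [0.5103, 0.2958, 0.231]
ee_rot: [-2.268, -2.173, 0.0]
contact_force: [-0.9, 0.3, 0.7]
width: 0.0599
finger_force: 0.0
```

Request:
send_rows(
  commands=[
    [-0.843,0.99,0,0,0,0,0.7],
    [-0.843,0.99,0,0,0,0,0.7],
    [-0.843,0.99,0,0,0,0,0.7],
    [-0.843,0.99,0,0,0,0,0.7],
  ],
)

```text
time: 2.72
eef_pos: [0.5844, 0.2276, 0.2309]
ee_rot: [-2.263, -2.176, 0.001]
contact_force: [-0.6, 0.5, 0.2]
width: 0.0598
finger_force: 0.0
```

```bash
cat >> h.py <<'E'
YAW=np.radians(-2.37)
def stage(p):
    c,s=np.cos(YAW),np.sin(YAW); return np.array([c*p[0]+s*p[1]-.6242,-s*p[0]+c*p[1]-.0641,p[2]])
def st():
    from rig import manip
    from scipy.spatial.transform import Rotation as Ro
    o=manip.observe(); R=Ro.from_rotvec(o["ee_rot"]).as_matrix()
    print("t",round(o["time"],2),"stage",stage(o["eef_pos"]).round(4),"yaw_y",np.degrees(np.arctan2(R[1,1],R[0,1])).round(2),"z",R[:,2].round(3),"F",np.round(o["contact_force"],2),"w",round(o["width"],4))
E
python3 -c "import h;h.st()"
```

```text
t 2.73 stage [-0.0497  0.1874  0.2309] yaw_y -2.25 z [-0.002  0.001 -1.   ] F [-0.58  0.5   0.22] w 0.0598
```

Request:
send_rows(
  commands=[
    [0,0,1,0,0,0,0.7],
    [0,0,1,0,0,0,0.7],
    [0,0,1,0,0,0,0.7],
  ],
)

```text
time: 3.1
eef_pos: [0.5836, 0.2266, 0.1496]
ee_rot: [-2.263, -2.175, 0.006]
contact_force: [0.3, -0.5, 0.2]
width: 0.0597
finger_force: 0.0
```

Request:
send_rows(
  commands=[
    [0,0,0.5,0,0,0,0.7],
    [0,0,1,0,0,0,0.7],
    [0,0,1.0,0,0,0,0.7],
    [0,0,1.0,0,0,0,0.7],
  ],
)

```text
time: 3.6
eef_pos: [0.5879, 0.2265, 0.0743]
ee_rot: [2.265, 2.174, 0.006]
contact_force: [0.1, 0.2, 0.3]
width: 0.06
finger_force: 0.0
```

Request:
send_rows(
  commands=[
    [0,0,0.1,0,0,0,0.7],
    [0,0,0.2,0,0,0,0.7],
    [0,0,0.25,0,0,0,0.7],
    [0,0,0.28,0,0,0,0.7],
    [0,0,0.3,0,0,0,0.7],
    [0,0,0.31,0,0,0,0.7],
    [0,0,0.32,0,0,0,0.7],
    [0,0,0.33,0,0,0,0.7],
    [0,0,0.34,0,0,0,0.7],
  ],
)

```text
time: 4.72
eef_pos: [0.5859, 0.2258, 0.0441]
ee_rot: [2.267, 2.175, 0.0]
contact_force: [-0.4, 0.1, -0.6]
width: 0.0599
finger_force: 0.0
```

Request:
send_rows(
  commands=[
    [0,0,0.01,0,0,0,0.7],
    [0,0,0.02,0,0,0,0.7],
    [0,0,0.03,0,0,0,0.7],
  ],
)

```text
time: 5.1
eef_pos: [0.5858, 0.2257, 0.0416]
ee_rot: [-2.267, -2.175, -0.0]
contact_force: [0.2, 0.3, 0.5]
width: 0.0603
finger_force: 0.0
```

Request:
send_rows(
  commands=[
    [0,0,0.01,0,0,0,0.7],
    [0,0,0.02,0,0,0,0.7],
  ],
)

```text
time: 5.35
eef_pos: [0.5858, 0.2257, 0.04]
ee_rot: [-2.267, -2.175, 0.0]
contact_force: [0.3, -0.2, -0.6]
width: 0.0596
finger_force: 0.0
```

Request:
send_rows(
  commands=[
    [0,0,0.01,0,0,0,0.7],
    [0,0,0.02,0,0,0,0.7],
  ],
)

```text
time: 5.6
eef_pos: [0.5858, 0.2257, 0.0384]
ee_rot: [-2.267, -2.175, 0.0]
contact_force: [1.0, 0.7, -0.4]
width: 0.0599
finger_force: 0.0
```

Request:
send_rows(
  commands=[
    [0,0,0.01,0,0,0,0.7],
    [0,0,0.02,0,0,0,0.7],
  ],
)

```text
time: 5.85
eef_pos: [0.5858, 0.2257, 0.0368]
ee_rot: [2.267, 2.175, 0.0]
contact_force: [-0.8, -0.1, 0.4]
width: 0.0596
finger_force: 0.0
```

Request:
send_rows(
  commands=[
    [0,0,0.01,0,0,0,0.7],
    [0,0,0.02,0,0,0,0.7],
  ],
)

```text
time: 6.1
eef_pos: [0.5858, 0.2257, 0.0352]
ee_rot: [-2.267, -2.175, 0.0]
contact_force: [-0.4, -0.2, 0.1]
width: 0.0595
finger_force: 0.0
```

Request:
send_rows(
  commands=[
    [0,0,0.01,0,0,0,0.7],
    [0,0,0.02,0,0,0,0.7],
  ],
)

```text
time: 6.35
eef_pos: [0.5859, 0.2257, 0.035]
ee_rot: [-2.267, -2.175, 0.001]
contact_force: [-4.0, -1.4, 10.9]
width: 0.0596
finger_force: 5.2
```

Request:
send_rows(
  commands=[
    [0,0,0.01,0,0,0,0.7],
    [0,0,0.02,0,0,0,0.7],
  ],
)

```text
time: 6.6
eef_pos: [0.5859, 0.2257, 0.035]
ee_rot: [-2.267, -2.175, 0.001]
contact_force: [-7.8, -3.1, 18.6]
width: 0.0599
finger_force: 9.1
```

```bash
python3 -c "import h;h.st()"
```

```text
t 6.6 stage [-0.0481  0.1857  0.035 ] yaw_y -2.35 z [-0. -0. -1.] F [-7.75 -3.12 18.62] w 0.0599
```

Request:
send_rows(
  commands=[
    [0,0,-0.0625,0,0,0,0.7],
    [-0.06,0,-0.0625,0,0,0,0.7],
    [-0.12,0,-0.0625,0,0,0,0.7],
    [-0.18,0,-0.0625,0,0,0,0.7],
    [-0.24,0,-0.0625,0,0,0,0.7],
    [-0.3,0,-0.0625,0,0,0,0.7],
    [-0.36,0,-0.0625,0,0,0,0.7],
    [-0.42,0,-0.0625,0,0,0,0.7],
    [-0.48,0,-0.0625,0,0,0,0.7],
    [-0.54,0,-0.0625,0,0,0,0.7],
    [-0.6,0,-0.0625,0,0,0,0.7],
  ],
)

```text
time: 7.98
eef_pos: [0.5838, 0.1774, 0.0371]
ee_rot: [-2.267, -2.175, 0.0]
contact_force: [1.6, 1.8, -2.1]
width: 0.0597
finger_force: 0.9
```

```bash
cat > look.py <<'E'
import sys
from h import *; from rig import vision
st(); s=vision.snapshot("top"); im=s["img"]
cv2.imwrite(f"pics/{sys.argv[1]}.png",cv2.resize(im[165:260,180:370],None,fx=4,fy=4,interpolation=cv2.INTER_CUBIC))
import pickle; pickle.dump(s,open("last.pkl","wb"))
E
python3 look.py p2
```

```text
t 7.97 stage [-0.0482  0.1373  0.0371] yaw_y -2.37 z [-0.  0. -1.] F [ 1.58  1.78 -2.11] w 0.0597
```

View pics/p2.png

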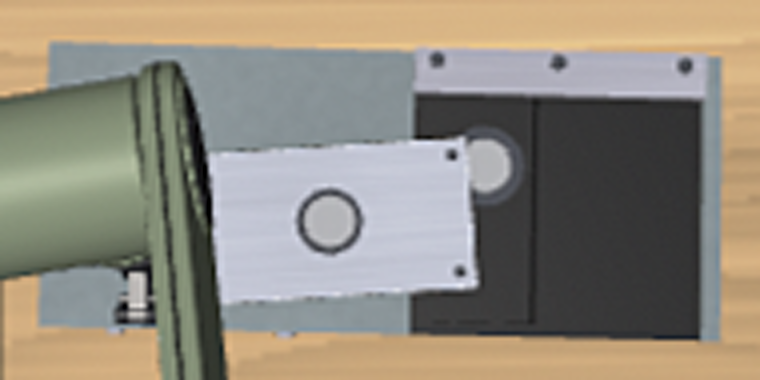

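The plate is rotating square as it moves: window at crop (330,221), leading edge at x≈470, about 5° still askew. I'll keep pushing.

Request:
send_rows(
  commands=[
    [-0.06,0,0,0,0,0,0.7],
    [-0.12,0,0,0,0,0,0.7],
    [-0.18,0,0,0,0,0,0.7],
    [-0.24,0,0,0,0,0,0.7],
    [-0.3,0,0,0,0,0,0.7],
    [-0.36,0,0,0,0,0,0.7],
    [-0.42,0,0,0,0,0,0.7],
    [-0.48,0,0,0,0,0,0.7],
    [-0.54,0,0,0,0,0,0.7],
    [-0.6,0,0,0,0,0,0.7],
  ],
)

```text
time: 9.28
eef_pos: [0.5817, 0.1296, 0.0371]
ee_rot: [-2.267, -2.175, 0.0]
contact_force: [0.5, 3.2, 0.8]
width: 0.0595
finger_force: 1.5
```

```bash
python3 look.py p3
```

```text
t 9.28 stage [-0.0484  0.0895  0.0371] yaw_y -2.37 z [-0.  0. -1.] F [0.54 3.23 0.77] w 0.0595
```

View pics/p3.png

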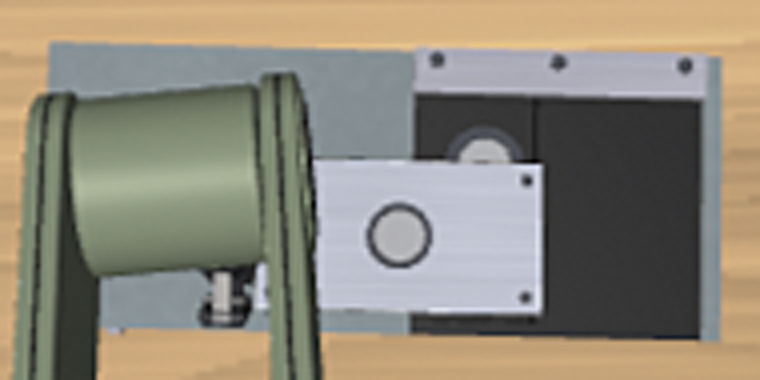

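The plate is now square: leading edge at crop x≈542 over the broad rest, window at (399,236). I'll continue, slowing near the stop.

Request:
send_rows(
  commands=[
    [-0.06,0,0,0,0,0,0.7],
    [-0.12,0,0,0,0,0,0.7],
    [-0.18,0,0,0,0,0,0.7],
    [-0.24,0,0,0,0,0,0.7],
    [-0.3,0,0,0,0,0,0.7],
    [-0.36,0,0,0,0,0,0.7],
    [-0.42,0,0,0,0,0,0.7],
    [-0.48,0,0,0,0,0,0.7],
    [-0.54,0,0,0,0,0,0.7],
    [-0.6,0,0,0,0,0,0.7],
    [-0.66,0,0,0,0,0,0.7],
    [-0.72,0,0,0,0,0,0.7],
    [-0.78,0,0,0,0,0,0.7],
    [-0.84,0,0,0,0,0,0.7],
    [-0.9,0,0,0,0,0,0.7],
    [-0.95,0,0,0,0,0,0.7],
  ],
)

```text
time: 11.32
eef_pos: [0.579, 0.0538, 0.0375]
ee_rot: [2.267, 2.175, 0.001]
contact_force: [0.4, 4.9, 2.9]
width: 0.0601
finger_force: 2.6
```

```bash
python3 look.py p4
```

```text
t 11.32 stage [-0.0479  0.0136  0.0375] yaw_y -2.37 z [ 0.001  0.    -1.   ] F [0.45 4.92 2.87] w 0.0601
```

View pics/p4.png

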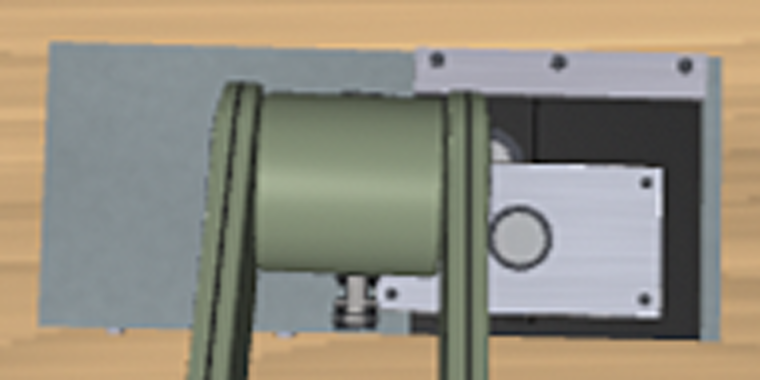

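Leading edge at crop x≈662, about 25 mm short of the end stop (701). Now a slow approach.

Request:
send_rows(
  commands=[
    [-0.03,0,0,0,0,0,0.7],
    [-0.06,0,0,0,0,0,0.7],
    [-0.09,0,0,0,0,0,0.7],
    [-0.12,0,0,0,0,0,0.7],
    [-0.15,0,0,0,0,0,0.7],
    [-0.18,0,0,0,0,0,0.7],
    [-0.2,0,0,0,0,0,0.7],
    [-0.22,0,0,0,0,0,0.7],
    [-0.23,0,0,0,0,0,0.7],
    [-0.24,0,0,0,0,0,0.7],
  ],
)

```text
time: 12.62
eef_pos: [0.5778, 0.0346, 0.037]
ee_rot: [-2.267, -2.175, 0.0]
contact_force: [0.2, 5.0, 3.1]
width: 0.0598
finger_force: 2.4
```

Request:
send_rows(
  commands=[
    [-0.008,0,0,0,0,0,0.7],
    [-0.016,0,0,0,0,0,0.7],
  ],
)

```text
time: 12.88
eef_pos: [0.5777, 0.0333, 0.037]
ee_rot: [-2.267, -2.175, 0.0]
contact_force: [0.1, 3.9, 2.8]
width: 0.0595
finger_force: 2.2
```

Request:
send_rows(
  commands=[
    [-0.008,0,0,0,0,0,0.7],
    [-0.016,0,0,0,0,0,0.7],
  ],
)

```text
time: 13.12
eef_pos: [0.5775, 0.0317, 0.0368]
ee_rot: [2.267, 2.175, -0.001]
contact_force: [-0.2, 5.1, 1.7]
width: 0.0595
finger_force: 2.1
```

```bash
python3 look.py p5
```

```text
t 13.12 stage [-0.0485 -0.0085  0.0368] yaw_y -2.35 z [-0.001 -0.001 -1.   ] F [-0.17  5.14  1.72] w 0.0595
```

View pics/p5.png

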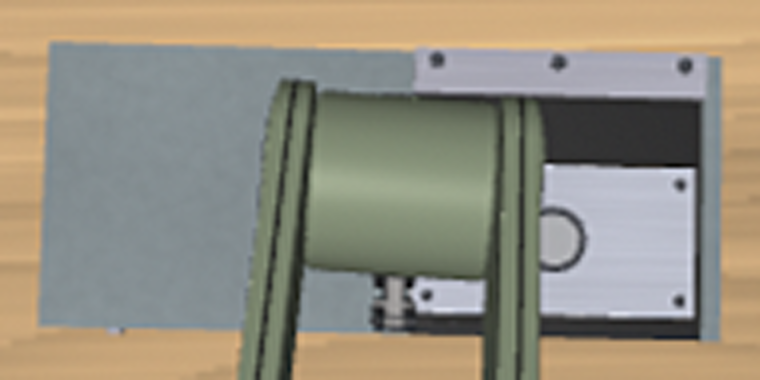

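Leading edge at crop x≈695, about 3–4 mm from the end stop. I'll creep the rest by force.

Request:
send_rows(
  commands=[
    [-0.006,0,0,0,0,0,0.7],
    [-0.012,0,0,0,0,0,0.7],
  ],
)

```text
time: 13.42
eef_pos: [0.5775, 0.0311, 0.0368]
ee_rot: [-2.267, -2.175, 0.001]
contact_force: [0.9, 3.1, -0.7]
width: 0.0599
finger_force: 1.5
```

Request:
send_rows(
  commands=[
    [-0.006,0,0,0,0,0,0.7],
    [-0.012,0,0,0,0,0,0.7],
  ],
)

```text
time: 13.68
eef_pos: [0.5775, 0.0301, 0.0369]
ee_rot: [-2.267, -2.175, 0.001]
contact_force: [0.3, 3.7, -0.5]
width: 0.0597
finger_force: 1.3
```

Request:
send_rows(
  commands=[
    [0.15,0,0,0,0,0,0.7],
    [0.3,0,0,0,0,0,0.7],
    [0.3,-0.3,-0.5,0,0,0,0.7],
    [0.3,-0.6,-1,0,0,0,0.7],
    [0.3,-1,-1,0,0,0,0.7],
    [0.3,-1,-1,0,0,0,0.7],
  ],
)

```text
time: 14.42
eef_pos: [0.4968, 0.0583, 0.1172]
ee_rot: [-2.265, -2.176, 0.002]
contact_force: [-0.2, -0.3, 0.3]
width: 0.0597
finger_force: 0.0
```

Request:
send_rows(
  commands=[
    [-0.5,-0.5,0,0,0,-0.05,0.7],
    [-1,-0.5,0,0,0,-0.1,0.7],
    [-1,-0.5,0,0,0,-0.5,0.7],
    [-1,-0.5,0,0,0,-0.5,0.7],
    [-1,-0.5,0,0,0,-0.5,0.7],
    [-1,-0.5,0,0,0,-0.5,0.7],
    [-1,-0.5,0,0,0,-0.5,0.7],
    [-1,-0.5,0,0,0,-0.5,0.7],
    [-1,-0.5,0,0,0,-0.5,0.7],
    [-1,-0.5,0,0,0,-0.5,0.7],
  ],
)

```text
time: 15.68
eef_pos: [0.4562, -0.0208, 0.117]
ee_rot: [0.067, 3.141, -0.001]
contact_force: [0.1, -0.4, -0.3]
width: 0.0596
finger_force: 0.0
```

```bash
python3 look.py p6
```

```text
t 15.68 stage [-0.1675 -0.066   0.117 ] yaw_y 87.57 z [ 0. -0. -1.] F [ 0.06 -0.4  -0.28] w 0.0596
```

View pics/p6.png

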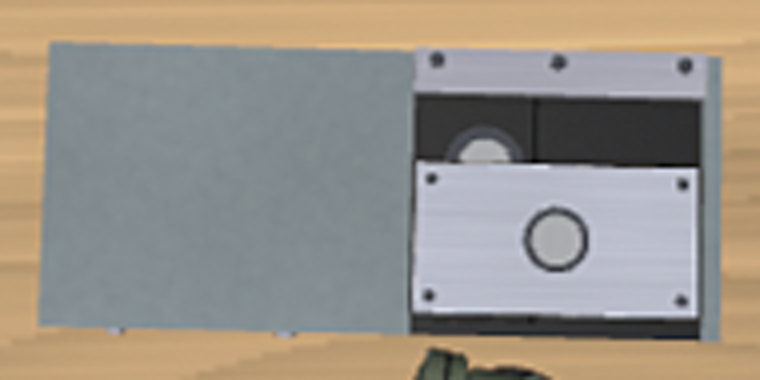

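The plate looks seated: window at crop (556,240), with a dark gap between its tail and the step. I'll measure it.

```bash
cat > pm.py <<'E'
import pickle,sys
from h import *
s=pickle.load(open("last.pkl","rb"))
def pm(P,z):
    for i in range(4):
        c=lambda p:(180+(p[0]+.5)/4-.5,165+(p[1]+.5)/4-.5)
        p=ray(s,edge(s["img"],c(P[i]),c(P[(i+1)%4]),1.2),z); q=np.array([stage(v) for v in p]); d=q[-1]-q[0]
        print(q.mean(0).round(4),np.degrees(np.arctan2(d[1],d[0])).round(2))
pm([(415,162),(700,168),(697,318),(412,313)],.046)
E
python3 pm.py
```

```text
[-0.0102 -0.1114  0.046 ] -89.96
[-0.0577 -0.2006  0.046 ] 179.81
[-0.1054 -0.1109  0.046 ] 89.98
[-0.0584 -0.0213  0.046 ] -0.7
```

Request:
send_rows(
  commands=[
    [0,-0.5625,0,0,0,0,0.7],
    [0,-0.5625,0.4,0,0,0,0.7],
    [0,-0.5625,0.8,0,0,0,0.7],
    [0,-0.5625,1,0,0,0,0.7],
    [0,-0.5625,1,0,0,0,0.7],
  ],
)

```text
time: 16.35
eef_pos: [0.4528, -0.0653, 0.036]
ee_rot: [-0.066, -3.138, -0.001]
contact_force: [0.2, -0.8, 0.8]
width: 0.0599
finger_force: 0.0
```

Request:
send_rows(
  commands=[
    [0,0,0.04,0,0,0,0.7],
    [-0.2,0,0.04,0,0,0,0.7],
    [-0.35,0,0.04,0,0,0,0.7],
    [-0.42,0,0.04,0,0,0,0.7],
    [-0.49,0,0.04,0,0,0,0.7],
  ],
)

```text
time: 16.98
eef_pos: [0.4931, -0.0673, 0.0341]
ee_rot: [0.065, 3.141, -0.0]
contact_force: [0.7, -0.6, 0.7]
width: 0.0597
finger_force: 0.0
```

```bash
python3 -c "import h;h.st()"
```

```text
t 16.98 stage [-0.1287 -0.111   0.0341] yaw_y 87.64 z [ 0. -0. -1.] F [ 0.69 -0.62  0.74] w 0.0597
```

Request:
send_rows(
  commands=[
    [-0.045,0,0,0,0,0,0.7],
    [-0.09,0,0,0,0,0,0.7],
    [-0.135,0,0,0,0,0,0.7],
    [-0.18,0,0,0,0,0,0.7],
    [-0.225,0,0,0,0,0,0.7],
    [-0.27,0,0,0,0,0,0.7],
    [-0.315,0,0,0,0,0,0.7],
    [-0.36,0,0,0,0,0,0.7],
  ],
)

```text
time: 17.98
eef_pos: [0.5183, -0.0681, 0.0334]
ee_rot: [-0.064, -3.133, -0.001]
contact_force: [-8.7, 0.1, 5.9]
width: 0.0597
finger_force: 4.2
```

Request:
send_rows(
  commands=[
    [-0.045,0,0,0,0,0,0.7],
    [-0.09,0,0,0,0,0,0.7],
    [-0.135,0,0,0,0,0,0.7],
    [-0.18,0,0,0,0,0,0.7],
    [-0.225,0,0,0,0,0,0.7],
    [-0.27,0,0,0,0,0,0.7],
    [-0.315,0,0,0,0,0,0.7],
    [-0.36,0,0,0,0,0,0.7],
    [-0.4,0,0,0,0,0,0.7],
  ],
)

```text
time: 19.1
eef_pos: [0.5506, -0.0694, 0.0334]
ee_rot: [-0.065, -3.134, -0.001]
contact_force: [-8.7, 0.3, 6.0]
width: 0.0602
finger_force: 3.9
```

```bash
python3 -c "import h;h.st()"
```

```text
t 19.1 stage [-0.0712 -0.1107  0.0334] yaw_y 87.64 z [-0.007  0.001 -1.   ] F [-8.66  0.28  6.01] w 0.0602
```

Request:
send_rows(
  commands=[
    [-0.03,0,-0.02,0,0,0,0.7],
    [-0.06,0,-0.02,0,0,0,0.7],
    [-0.09,0,-0.02,0,0,0,0.7],
    [-0.11,0,-0.02,0,0,0,0.7],
    [-0.12,0,-0.02,0,0,0,0.7],
  ],
)

```text
time: 19.73
eef_pos: [0.5624, -0.0702, 0.0352]
ee_rot: [-0.065, -3.139, -0.0]
contact_force: [-4.3, -0.3, 0.9]
width: 0.0601
finger_force: 2.3
```

Request:
send_rows(
  commands=[
    [-0.01,0,0,0,0,0,0.7],
    [-0.02,0,0,0,0,0,0.7],
  ],
)

```text
time: 19.98
eef_pos: [0.5625, -0.0701, 0.0351]
ee_rot: [-0.064, -3.136, -0.001]
contact_force: [-9.2, -0.1, 4.0]
width: 0.0596
finger_force: 4.4
```

```bash
python3 -c "import h;h.st()"
```

```text
t 19.98 stage [-0.0593 -0.1109  0.0351] yaw_y 87.66 z [-0.005  0.    -1.   ] F [-9.2  -0.13  4.05] w 0.0596
```

Contact with the rail: the TCP has stalled and the force is rising. I'll press firmly and hold.

Request:
send_rows(
  commands=[
    [-0.01,0,0,0,0,0,0.7],
    [-0.02,0,0,0,0,0,0.7],
    [-0.03,0,0,0,0,0,0.7],
    [-0.03,0,0,0,0,0,0.7],
    [-0.03,0,0,0,0,0,0.7],
  ],
)

```text
time: 20.6
eef_pos: [0.5625, -0.0702, 0.0351]
ee_rot: [-0.064, -3.13, -0.001]
contact_force: [-14.2, -0.4, 9.2]
width: 0.0597
finger_force: 6.9
```

```bash
python3 -c "import h;h.st()"
```

```text
t 20.6 stage [-0.0593 -0.1109  0.0351] yaw_y 87.67 z [-0.011  0.001 -1.   ] F [-14.15  -0.44   9.17] w 0.0597
```

Request:
send_rows(
  commands=[
    [0.05,0,0,0,0,0,0.7],
    [0.2,0,0,0,0,0,0.7],
    [0.6,0,0,0,0,0,0.7],
    [1,0,-0.5,0,0,0,0.7],
    [1,0,-1,0,0,0,0.7],
    [1,0,-1,0,0,0,0.7],
    [1,0,-1,0,0,0,0.7],
  ],
)

```text
time: 21.48
eef_pos: [0.4877, -0.0672, 0.1158]
ee_rot: [0.065, 3.139, -0.001]
contact_force: [-0.2, 1.0, -0.5]
width: 0.0599
finger_force: 0.0
```

```bash
python3 look.py p7
```

```text
t 21.48 stage [-0.1342 -0.1111  0.1158] yaw_y 87.63 z [ 0.002 -0.    -1.   ] F [-0.16  1.03 -0.46] w 0.0599
```

View pics/p7.png

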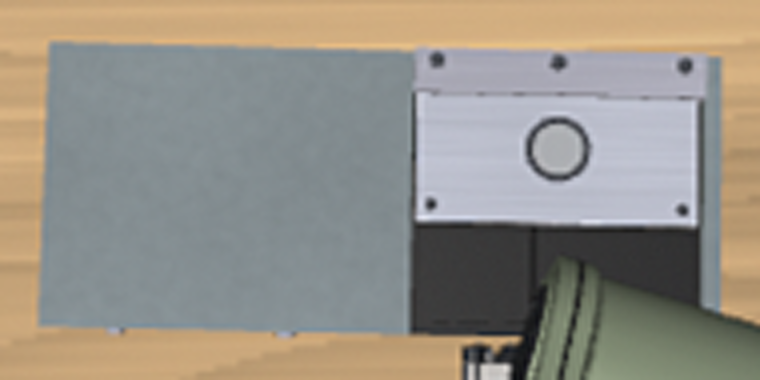

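The plate is under the lip, with its near edge at crop y≈222–226 and its window at (557,149). I'll check the position with numbers.

```bash
sed -i '$d' pm.py; echo 'pm([(415,102),(702,104),(699,227),(414,222)],.046)' >> pm.py; python3 pm.py
```

```text
[ 0.0314 -0.1114  0.046 ] -89.09
[-0.0083 -0.2014  0.046 ] 178.8
[-0.0476 -0.1113  0.046 ] 90.09
[-0.0104 -0.021   0.046 ] 1.42
```

Near edge at x = -47.6 mm (target -47.5), parallel to within 0.1°, and y = -111 mm. Handing in.

```bash
python3 -c "
from rig import ticket
print(ticket.finish_job())"
```

```text
the job is handed in; nothing more can be done
None
```

The plate is down in the seat and home against the rail: its near edge measured within about 0.1 mm of target and parallel within 0.1°, after a press of about 14 N. The job is handed in; the call returned no verdict.

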